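# Close the draught lid and tare the jeweller's balance

### The job

Tare the bench balance with its empty weighing dish: push the half-open draught lid gently down until it is fully shut, then press the long tare key fully down with the fingertips, let it come back up and withdraw. Do it all with light fingertip pushes and grasp nothing: do not press tare before the lid is shut, keep off the other keys, the pan and the dish, and leave the jar, the weight and the bur block where they stand.

Things in the scene. Friction and masses are not known exactly. Their poses are not given: they have to be found in the camera images.
- balance: White bench balance, fixed, 250 mm deep (x), 172 wide (y). Origin under its centre on the bench; own -x is its front, +y its left seen from the front, z up; turned up to 0.35 rad. Front 80 mm: grey keypad sloping 10 degrees down to the front, 45 mm high mid-slope. Behind: clear draught chamber 130 x 130 mm, fixed walls to 100 mm high, front wall 25 mm ahead of the origin, pan inside.
- lid (a joint): Angle of the chamber's lid (rad): 0 fully shut on the walls, growing as it opens; it starts between 0.5 and 1.1. The hinge is stiff: the lid stays at any angle and closes under 1 to 3 N pushed down near its free edge; at 0 it lands on thin rubber pads and stops.
- lid_hinge (a point): Centre of the lid's hinge axis, at the rear (+x of the balance) top edge of the chamber, 103 mm above the bench; the axis runs along the balance's y.
- lid_edge (a point): Middle of the lid's free front edge, upper face; moves with the lid. Lid: grey plastic frame with clear pane, 132 mm from hinge axis to free edge, 134 mm wide, 5 mm thick; its upper face lies 2.5 mm off the hinge axis, 105 mm above the bench when shut. A finger tab 34 mm wide projects 11 mm beyond the edge.
- tare_key (a joint): Travel of the tare key (m): 0 up, 0.0035 fully down. A spring brings it back; about 1 N starts it and 4 N holds it fully down.
- tare_top (a point): Centre of the tare key's top face; moves with the key. The tare key is the only long bar-shaped key: white, 48 mm (along the balance's y) by 18 mm, standing 6 mm proud of the panel, right of centre near the front edge. It goes down square to the sloping panel; a straight-down push works.
- key_left: Small round white key, 13 mm in diameter, 6 mm proud; the outermost of three in line with the tare key, 101 mm to its left (balance +y). Origin on the panel surface. Leave alone.
- key_mid: Small round white key as above, 79 mm left of the tare key's centre. Leave alone.
- key_right: Small round white key as above, 57 mm left of the tare key's centre, the nearest to it. Leave alone.
- pan: Round steel weighing pan, 90 mm in diameter, 3 mm thick, inside the draught chamber; origin at the centre of its underside, 61 mm above the bench. Leave alone.
- dish: Empty aluminium weighing dish, loose on the pan, 54 mm in diameter, 16 mm high; origin under its centre. Leave alone.
- jar: Loose capped glass jar, 48 mm in diameter, 58 mm high, beside the balance; origin under its centre. Leave alone.
- weight: Loose brass calibration weight, 24 mm in diameter, 42 mm high with a knob, beside the balance; origin under its centre. Leave alone.
- bur_block: Loose wooden block 64 by 34 by 28 mm with ten steel burs standing in it, about 56 mm high over all; origin under its centre. Leave alone.

How it is judged (in metres and radians):
On the way, in this order (a step that is already met when the one before it is completed fails the run):
1. the draught lid is fully shut (value of joint lid below 0.03 rad), for 0.2 s.
2. with the lid shut, the fingers press the tare key down (value of joint tare_key above 0.0025 m and contact force between the fingers and balance above 0.5 N and value of joint lid below 0.03 rad), for 0.1 s.
At the end, for the whole second after the job is handed in: The lid is shut (within 0.03 rad, about 4 mm at its free edge), the tare key has been pressed at least 2.5 mm of its 3.5 mm and is up again (within 0.8 mm), the dish is within 6 mm of where it began, upright, and jar, weight and bur block are within 10 mm, upright (value of joint lid below 0.03 rad and value of joint tare_key below 0.0008 m and distance of dish from where it was at the start of the episode below 0.006 m and angle between each of dish, jar, weight, bur_block's own z axis and vertical below 0.1 rad and distance of each of jar, weight, bur_block from where it was at the start of the episode below 0.01 m); the robot touches nothing.
It fails at once if the tare key is pressed while the lid is still open (value of joint tare_key above 0.002 m and value of joint lid above 0.04 rad).
It fails at once if another key is touched (over 0.5 N) (contact force between any of the arm, the fingers and key_left above 0.5 N or contact force between any of the arm, the fingers and key_mid above 0.5 N or contact force between any of the arm, the fingers and key_right above 0.5 N).
It fails at once if the pan or the dish is touched (over 0.5 N) (contact force between any of the arm, the fingers and pan above 0.5 N or contact force between any of the arm, the fingers and dish above 0.5 N).
It fails at once if the balance, its lid or a key is leaned on with more than 40 N (contact force between any of the arm, the fingers and balance above 40 N).
It fails at once if the dish, jar, weight or bur block is moved, carried or lifted, or the lid is lifted further open (distance of dish from where it was at the start of the episode above 0.006 m or distance of any of jar, weight, bur_block from where it was at the start of the episode above 0.01 m or value of joint lid above 1.3 rad).
It also fails if it takes over 40 s, if anything falls off the work surface, if the arm or the gripper's body presses on something with over 40 N, if the wrist force passes 120 N, or if a joint passes its speed limit or range.

### The arm

A 6-joint arm with a two-finger parallel gripper is mounted at the origin on the work surface. World frame = base frame: x ahead of the robot, y to its left, z up, the work surface at z = 0. Lengths are in mm, angles in rad, forces in N, time in s.
With the tool pointing down it reaches from about 275 to 750 mm from the base axis. Payload 10.2 kg.
Tool frame: the origin (TCP) lies at the very end of the fingers, on their centre line; the grasp point (between the pads) lies 19 mm behind it (ctrl.hold_point_z is the distance from the TCP to the grasp point, in mm); z points along the fingers, y is the direction in which the jaws open and shut (so a half turn about z gives the same grasp; the last joint's range is limited). The gripper opens to 85 mm and grips with 20 to 120 N. Pads are 22 mm wide; open, the fingers measure 114 mm over their backs; the gripper's body (76 mm by 85 mm) begins 54 mm behind the grasp point. The pads swing forward as they close: fully open they stand 13 mm farther back than shut.
Start: joints at [0.984, 0.313, 1.498, -0, 1.331, -0.223], TCP at [186.823, 490.641, 231.294] pointing down, gripper open.
Joint ranges: [-2.94, 2.94], [-0.97, 2.17], [0.19, 2.56], [-1.23, 4.37], [0.02, 3.11], [-2.88, 2.88]. Speed limits (rad/s): [2.39, 2.39, 3.01, 3.14, 3.14, 3.14].

### API

Orientations are given as a unit quaternion [w, x, y, z].
In Python, from rig import readout, cams, workorder, spotter, ctrl gives the robot as it stands.
- The arm moves only by the tool step_arm, never from a script. Its argument "plan" is text: rows parted by semicolons, each of 5 numbers parted by spaces: the shift along the tool's x, y, z in cm, then the turn about the tool's z in degrees, then the opening in per cent of the stroke, from 0 (shut) to 100 (fully open). In form: x y z twist gripper; .... A call has 1 to 10 rows; each row is the pose to reach, as a shift and turn from the pose commanded when the call began, along the tool's axes at that moment; what a row does not reach only later rows make up. A row lasts 1/10 s, in which the tool goes at most 50 mm and 8.59 degrees, less where a joint would pass 70% of its speed; a pose out of reach is approached as far as the arm can. A call with a gripper value outside its range is refused whole. The fingers move at their own pace and stop on an object; "grip_force" is the grip in N (left out, the last holds). Time passes only in rows, so rows that repeat a pose let the fingers close. It gives the time, the measured TCP pose, the force and the opening at its end, in the units of the state.
- readout.sense(): the state, without advancing time (a new reading comes with each control period).
- cams.capture(name): name is "scene" or "top" or "wrist"; returns (picture, depth): 420x560x3 uint8, red, green, blue; 420x560 float32, mm along the optical axis (not along the pixel's ray), 0 where there is no reading.
- cams.camera_info(name): a dict with "vfov" (degrees; the focal length in pixels is half the picture's height over the tangent of half this angle, whatever the lens; pixels are square), "cx", "cy" (the principal point, pixels), "k1" (the pictures are not rectified: a ray, as slopes to the right and down, at radius r is drawn at 1 + k1 r^2 times it, then the intrinsics apply), "rvec" (rotation vector, rad) and "tvec" (3), from world to camera coordinates, as OpenCV has them. Camera axes: x right, y down, z forward; pixel columns grow to the right and rows downward; lengths in mm; the calibration is good to about 2 mm. A picture is of the moment at which its call begins: read the wrist's pose just before it. camera_info takes no time and is no camera call; for the wrist camera it gives the pose at the moment of the call.
- workorder.finish_job(): hands the job in, once; it reports no verdict.
Trained networks look in the newest picture that a camera, given by its name, has taken for a name from the list of things; names that differ only in an ending like _2 or _b are one class to them, and where a whole thing is asked for, a point or a joint stands for the part that bears it (a point fixed in the world has none). Each returns a list of dicts, best first, with "conf" (0 to 1); they miss things now and then, are a little off and sometimes report something else, mostly with a low value. They report only what shows in the picture. A call takes as long as a camera call.
- spotter.regions_of(camera, target): "pixels" (420x560 bool, what is visible of it) and "extent" ([centre column, centre row, width, height] in pixels, round what is visible of it).
The state is a dict: "time_s": time; "joints": joint angles; "dq": joint speeds; "tau": joint torques, N m; "eef_pos": TCP position; "ee_rot": TCP orientation; "force": force on the tool from outside, world axes, zero at the start; "wrist_torque": the same for the moment, N m; "grip_width": opening from 0.0 (shut) to 1.0 (fully open).
Only numpy, scipy, OpenCV 4.12 (cv2) and the standard library are available. Lean on these libraries where they do the work, as an engineer would, in place of code of your own. Each camera call takes 0.05 s, during which the arm holds its last target. There are 200 camera calls.

## Working session

There is one attempt and no reset: what is moved stays moved. The work goes in short steps, Python scripts to look and compute and a tool call to move; the robot and the scene stay as the last step left them, time stands still between calls to the robot, and variables do not carry over. Pictures are saved under pics/ and viewed, about 8 in all and at most 12, crops included, and the job is handed in when it is done.

Besides the shell and the picture viewer there is one more tool, called after ">>>" by a JSON object that holds its "api" and its "payload". step_arm: Moves the arm, as the interface text tells. Its arguments: {"type":"object","properties":{"plan":{"type":"string"},"grip_force":{"type":"number"}},"required":["plan"]}

```bash
mkdir -p pics
cat > h.py <<'E'
import numpy as np, cv2
from rig import readout, cams, workorder, spotter, ctrl
def K(ci):
    f=210/np.tan(np.radians(ci["vfov"])/2); return np.array([[f,0,ci["cx"]],[0,f,ci["cy"]],[0,0,1.]])
def rays(ci,px):
    # undistort: rd = r(1+k1 r^2)
    return cv2.undistortPoints(np.array(px,float).reshape(-1,1,2),K(ci),np.array([ci["k1"],0,0,0.])).reshape(-1,2)
def toworld(ci,px,z):
    n=rays(ci,px); c=np.c_[n,np.ones(len(n))]*np.array(z,float).reshape(-1,1)
    R=cv2.Rodrigues(np.array(ci["rvec"],float))[0]; return (c-np.array(ci["tvec"]).reshape(1,3))@R
def cloud(name,depth,ci,mask=None):
    m=depth>0
    if mask is not None: m&=mask
    v,u=np.nonzero(m); return toworld(ci,np.c_[u,v],depth[v,u]),u,v
def proj(ci,P):
    return cv2.projectPoints(np.array(P,float).reshape(-1,1,3),np.array(ci["rvec"],float),np.array(ci["tvec"],float),K(ci),np.array([ci["k1"],0,0,0.]))[0].reshape(-1,2)
E
python3 - <<'E'
from h import *
s=readout.sense(); print(s["eef_pos"],s["ee_rot"],s["force"])
for n in ("scene","top"):
    p,d=cams.capture(n); ci=cams.camera_info(n)
    cv2.imwrite(f"pics/{n}0.png",p[:,:,::-1]); np.save(f"{n}.npy",d)
    for t in ("balance","tare_key","lid","key_left","jar","weight","bur_block","pan","dish"):
        r=spotter.regions_of(n,t)
        for q in r[:3]:
            P,u,v=cloud(n,d,ci,q["pixels"])
            print(n,t,round(q["conf"],2),np.round(q["extent"]),q["pixels"].sum(),np.round(np.median(P,0)) if len(P) else None, np.round(np.percentile(P,98,axis=0)) if len(P) else None)
E
```

```text
[186.66601822 490.41654279 230.74264777] [-2.59190723e-04  1.80900633e-01  9.83501167e-01 -5.90547993e-04] [ 0.15197553  0.26684063 -0.10259084]
scene balance 0.86 [275. 193. 180. 173.] 17289 [579.  74.  63.] [663. 176. 193.]
scene tare_key 0.82 [210. 199.  22.  27.] 300 [441.  63.  47.] [450.  91.  50.]
scene lid 0.88 [308. 166.  92. 122.] 6050 [595. 105. 152.] [644. 175. 196.]
scene weight 0.57 [212. 269.  16.  32.] 366 [510. -37.  25.] [518.  -3.  43.]
scene weight 0.47 [212. 197.  17.  18.] 235 [440.  64.  48.] [449.  87.  50.]
scene bur_block 0.75 [366. 177.  31.  37.] 534 [641. 250.  27.] [659. 296.  52.]
scene pan 0.6 [292. 205.  39.  30.] 388 [568.  89.  64.] [609. 117.  66.]
scene dish 0.66 [292. 201.  25.  20.] 237 [564. 100.  70.] [591. 113.  81.]
scene dish 0.66 [290. 203.  41.  32.] 486 [562.  89.  64.] [611. 125.  66.]
scene dish 0.35 [214. 267.  14.  23.] 341 [511. -37.  25.] [518. -24.  43.]
top balance 0.83 [241. 234.  95. 130.] 11349 [533. 106.  53.] [647. 190. 195.]
top balance 0.3 [237. 192.  81.  47.] 3280 [591. 112. 157.] [645. 175. 200.]
top balance 0.27 [239. 220.  51.  26.] 533 [551. 108.  64.] [573. 151.  68.]
top tare_key 0.49 [259. 280.  25.  12.] 250 [440.  68.  48.] [450.  91.  51.]
top lid 0.76 [235. 190.  81.  51.] 3365 [592. 113. 157.] [645. 177. 200.]
top lid 0.44 [262. 283.  26.   7.] 236 [440.  68.  48.] [448.  90.  51.]
top lid 0.38 [241. 216.  23.   9.] 142 [561. 102.  74.] [572. 124.  82.]
top key_left 0.34 [243. 217.  20.  12.] 142 [562. 101.  74.] [572. 123.  82.]
top key_left 0.33 [243. 231.  89. 128.] 10810 [532. 106.  54.] [644. 186. 195.]
top bur_block 0.91 [165. 188.  27.  35.] 639 [622. 260.  28.] [654. 284.  53.]
top pan 0.71 [240. 220.  48.  20.] 470 [551. 113.  64.] [571. 151.  68.]
top pan 0.51 [260. 281.  26.   9.] 240 [440.  68.  48.] [448.  90.  51.]
top dish 0.5 [241. 217.  20.  14.] 157 [561. 101.  74.] [572. 124. 192.]
```

Run:
```python
from h import *
a=cv2.imread("pics/scene0.png")[90:310,140:420];b=cv2.imread("pics/top0.png")[130:330,130:330]
cv2.imwrite("pics/a.png",np.hstack([cv2.resize(a,(440,346)),cv2.resize(b,(346,346))]))
d=np.load("top.npy");ci=cams.camera_info("top")
r=spotter.regions_of("top","lid")[0]
P,u,v=cloud("top",d,ci,r["pixels"])
P=P[P[:,2]>105]
c=P.mean(0);
for _ in range(3):
    U,S,V=np.linalg.svd(P-P.mean(0),full_matrices=False);n=V[2];e=np.abs((P-P.mean(0))@n);P=P[e<5]
n*=np.sign(n[2]);print("lid n",n,"angle",np.arccos(n[2]),"yaw",np.arctan2(-n[1],-n[0]),len(P),e.std(),P.mean(0))
print(cv2.minAreaRect(P[:,:2].astype(np.float32)), P.max(0),P.min(0))
top=P[P[:,2]>P[:,2].max()-8];print("top edge",top.mean(0),top[top[:,1].argmax()],top[top[:,1].argmin()])
P,u,v=cloud("top",d,ci)
for nm,sel in (("jar/others y<10",(P[:,2]>8)&(P[:,0]>350)&(P[:,0]<800)&(P[:,1]<5)&(P[:,1]>-250)),):
    print(nm,np.round(np.percentile(P[sel],[1,50,99],axis=0)))
# tare rect
s=(P[:,2]>44)&(P[:,2]<54)&(P[:,0]>405)&(P[:,0]<465)&(P[:,1]>0)&(P[:,1]<220)
r=spotter.regions_of("top","tare_key")[0];Q,_,_=cloud("top",d,ci,r["pixels"]);print("tare",cv2.minAreaRect(Q[:,:2].astype(np.float32)))
s=(P[:,2]>15)&(P[:,2]<75)&(P[:,0]>380)&(P[:,0]<480)&(P[:,1]>-20)&(P[:,1]<210)
print("front",cv2.minAreaRect(P[s][:,:2].astype(np.float32)))
```

```text
lid n [0.69106124 0.04625518 0.72131465] angle 0.7650977622066907 yaw -3.074758791886451 3332 0.623017133445059 [593.43520695 113.20302641 156.13293548]
((594.69677734375, 113.21438598632812), (105.10591888427734, 134.0160369873047), 4.026948928833008) [649.8267177  182.42596802 205.43204782] [542.45019743  43.37578974 105.06673724]
top edge [546.54875351 110.62969239 201.03723514] [549.20091474 169.1605235  198.30130937] [554.16731531  79.37435709 198.15467809]
jar/others y<10 [[496. -42.  10.]
 [506. -30.  26.]
 [518. -21.  44.]]
tare ((439.8860778808594, 68.4658203125), (19.484264373779297, 49.46400451660156), 6.907009124755859)
front ((446.236083984375, 103.59574890136719), (70.27201080322266, 172.10971069335938), 0.9582758545875549)
```

View pics/a.png

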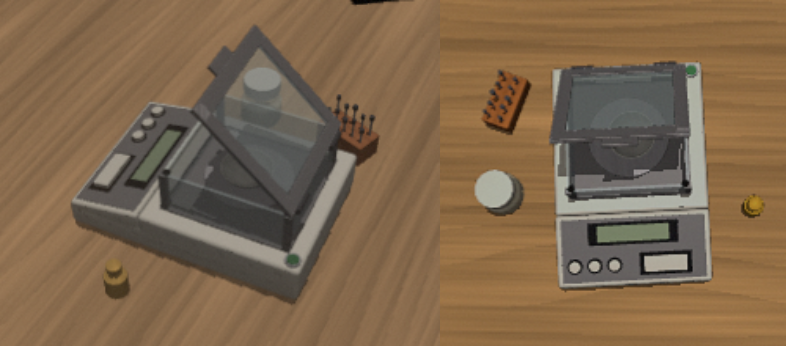

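The lid is open about 0.77 rad and the balance is yawed about 0.067 rad. The bur block and jar stand on its left, with the weight on its right. The tare key centre is near (440, 67). I'll move above the lid's free edge with the gripper shut.

>>> {"api": "step_arm", "payload": {"plan": "-4 -2 -2 -8 0; -8 -4 -3 -16 0; -13 -6 -3 -24.6 0; -18 -8 -3 -24.6 0; -23 -10 -3 -24.6 0; -28 -12.5 -3 -24.6 0; -33 -14.5 -3 -24.6 0; -37.5 -16.5 -3 -24.6 0; -42 -18.5 -3 -24.6 0; -46 -20.5 -3 -24.6 0", "grip_force": 20}}

```text
time_s: 2.1
eef_pos: [527.9, 151.5, 261.4]
ee_rot: [0.0, -0.033, 0.999, 0.0]
force: [0.6, 1.9, 1.3]
grip_width: 0.002
```

>>> {"api": "step_arm", "payload": {"plan": "-2 -2 0 0 0; -4 -3.9 0 0 0; -4 -3.9 0 0 0; -4 -3.9 0 0 0; -4 -3.9 0 0 0"}}

```text
time_s: 2.6
eef_pos: [568.6, 117.7, 261.4]
ee_rot: [-0.0, -0.033, 0.999, 0.0]
force: [0.1, -0.2, 0.1]
grip_width: 0.004
```

Run:
```python
from h import *
s=readout.sense(); print(s["eef_pos"],s["force"],s["grip_width"])
p,d=cams.capture("scene");cv2.imwrite("pics/b.png",cv2.resize(p[40:310,140:440,::-1],(750,600)))
print(proj(cams.camera_info("scene"),s["eef_pos"]))
```

```text
[568.57782698 117.71552099 261.43216152] [ 0.13331824 -0.1705551   0.06449618] 0.004206972017336777
[[297.43847848  91.38452284]]
```

View pics/b.png

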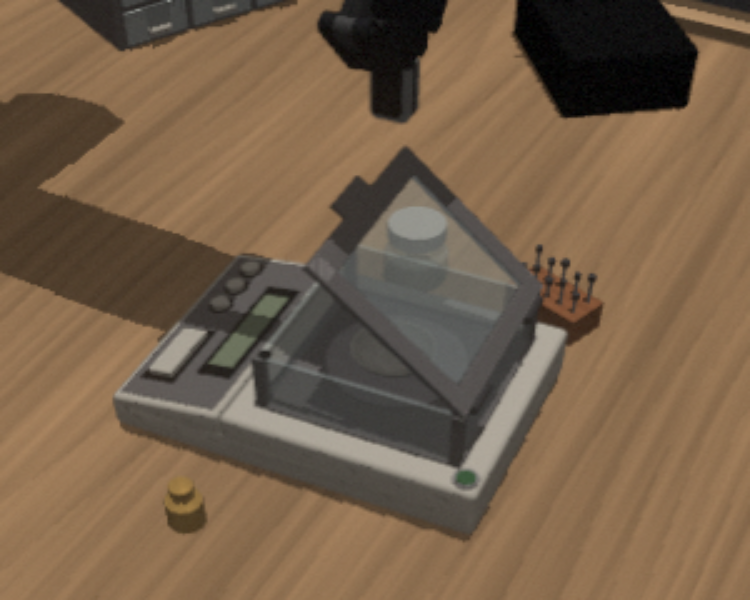

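The tip sits above the lid as projected. Next I descend to just above the lid surface.

>>> {"api": "step_arm", "payload": {"plan": "-0.2 -0.6 2 0 0; -0.2 -0.6 4 0 0; -0.2 -0.6 5.5 0 0; -0.2 -0.6 6.2 0 0; -0.2 -0.6 6.7 0 0; -0.2 -0.6 7.0 0 0; -0.2 -0.6 7.2 0 0"}}

```text
time_s: 3.35
eef_pos: [571.7, 111.3, 189.7]
ee_rot: [0.0, -0.033, 0.999, -0.0]
force: [-0.1, -0.6, -0.9]
grip_width: 0.0
```

>>> {"api": "step_arm", "payload": {"plan": "0 0 0.4 0 0; 0.3 0 0.8 0 0; 0.6 0 1.2 0 0; 0.9 0 1.5 0 0; 1.2 0 1.8 0 0; 1.4 0 2.1 0 0; 1.6 0 2.4 0 0; 1.8 0 2.7 0 0; 2.0 0 3.0 0 0; 2.2 0 3.3 0 0"}}

```text
time_s: 4.35
eef_pos: [549.5, 109.7, 156.1]
ee_rot: [0.0, -0.033, 0.999, 0.0]
force: [0.7, -0.6, 0.9]
grip_width: 0.001
```

>>> {"api": "step_arm", "payload": {"plan": "0.2 0 0.4 0 0; 0.4 0 0.8 0 0; 0.6 0 1.2 0 0; 0.7 0 1.6 0 0; 0.8 0 2.0 0 0; 0.9 0 2.4 0 0; 1.0 0 2.8 0 0; 1.0 0 3.2 0 0; 1.1 0 3.6 0 0; 1.1 0 4.0 0 0"}}

```text
time_s: 5.35
eef_pos: [538.5, 109.0, 116.0]
ee_rot: [-0.0, -0.033, 0.999, -0.0]
force: [-0.2, 0.2, 0.7]
grip_width: -0.001
```

Run:
```python
from h import *
s=readout.sense(); print(s["eef_pos"],s["force"],s["grip_width"])
p,d=cams.capture("scene");cv2.imwrite("pics/c.png",cv2.resize(p[40:310,140:440,::-1],(750,600)))
```

```text
[538.54152499 108.96321022 115.97688681] [-0.24065177  0.15906987  0.70380331] -0.0012336744538316057
```

View pics/c.png

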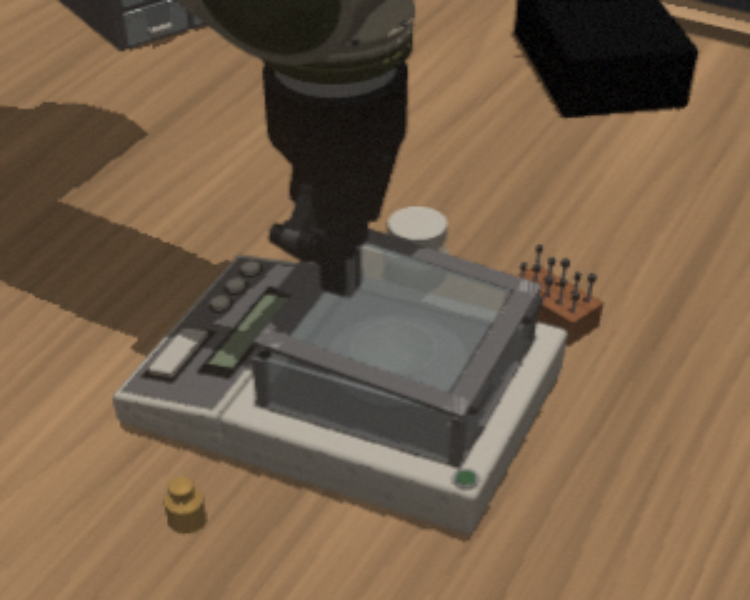

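The lid is now nearly shut: its front edge is just above the wall near crop pixel (265, 335), with the fingertips on the frame at (340, 290). I'll push it the rest of the way and watch the force.

>>> {"api": "step_arm", "payload": {"plan": "0 0 0.3 0 0; 0 0 0.6 0 0; 0 0 0.8 0 0; 0 0 0.9 0 0; 0 0 1.0 0 0; 0 0 1.1 0 0; 0 0 1.1 0 0"}}

```text
time_s: 6.1
eef_pos: [538.6, 109.0, 105.3]
ee_rot: [0.0, -0.033, 0.999, -0.0]
force: [0.7, 0.0, 0.9]
grip_width: 0.002
```

>>> {"api": "step_arm", "payload": {"plan": "0 0 0.05 0 0; 0 0 0.1 0 0; 0 0 0.15 0 0; 0 0 0.15 0 0"}}

```text
time_s: 6.5
eef_pos: [538.8, 109.0, 105.1]
ee_rot: [0.0, -0.033, 0.999, -0.0]
force: [-5.7, -0.6, 11.8]
grip_width: 0.001
```

>>> {"api": "step_arm", "payload": {"plan": "0 0 0 0 0; 0 0 0 0 0; 0 0 -1 0 0; 0 0 -4 0 0; 4 -1.5 -4 0 0; 8 -3 -4 0 0; 10.1 -3.5 -4 0 0; 10.1 -3.5 -4 0 0; 10.1 -3.5 -4 0 0; 10.1 -3.5 -4 0 0"}}

```text
time_s: 7.5
eef_pos: [441.0, 67.5, 144.0]
ee_rot: [0.0, -0.033, 0.999, -0.0]
force: [0.6, -0.1, -0.2]
grip_width: 0.002
```

Run:
```python
from h import *
s=readout.sense(); print(s["eef_pos"],s["force"])
p,d=cams.capture("scene");ci=cams.camera_info("scene");a=cv2.resize(p[40:310,140:440,::-1],(750,600))
print(proj(ci,[s["eef_pos"],[440,67,48]]))
for q in spotter.regions_of("scene","lid")[:1]:
    P,u,v=cloud("scene",d,ci,q["pixels"]); 
    P=P[(P[:,2]>95)&(P[:,2]<125)]; A=np.c_[P[:,0]-645,np.ones(len(P))]
    print("lid",q["conf"],np.percentile(P[:,2],[5,50,95]),np.linalg.lstsq(A,P[:,2],rcond=None)[0])
p,d=cams.capture("wrist");b=p[:,:,::-1]; cw=cams.camera_info("wrist")
print("wrist proj",proj(cw,[s["eef_pos"],[440,67,48]]))
for q in spotter.regions_of("wrist","tare_key")[:2]:
    P,u,v=cloud("wrist",d,cw,q["pixels"]);print(q["conf"],q["extent"],np.median(P,0),cv2.minAreaRect(P[:,:2].astype(np.float32)))
cv2.imwrite("pics/d.png",np.hstack([cv2.resize(a,(400,320)),cv2.resize(b,(400,320))]))
```

```text
[440.95193076  67.52468585 144.01056972] [ 0.55560235 -0.11118736 -0.17221261]
[[205.58619222 151.89915777]
 [211.67731711 196.81037048]]
lid 0.86 [102.48049345 104.31089692 106.09672743] [2.00292517e-04 1.04303639e+02]
wrist proj [[278.52555447 267.21325361]
 [278.58381407 212.30751671]]
0.77 [280.0, 208.8, 55.0, 21.9] [437.14349283  66.7036787   47.64575931] ((437.3550109863281, 67.55535888671875), (17.60832977294922, 47.03145217895508), 3.3377904891967773)
```

View pics/d.png

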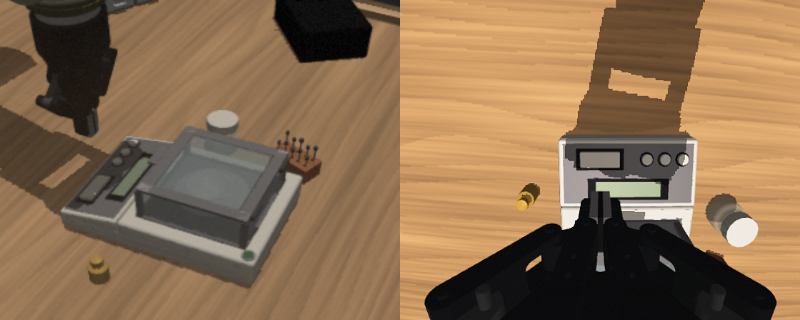

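The lid is flat: slope about 0, upper face near 104 mm. The tare key is centred near (438.5, 67.5), so I'll descend onto it.

>>> {"api": "step_arm", "payload": {"plan": "0.2 0 3 0 0; 0.2 0 6 0 0; 0.2 0 8 0 0; 0.2 0 8.6 0 0; 0.2 0 9.0 0 0; 0.2 0 9.2 0 0; 0.2 0 9.3 0 0; 0.2 0 9.4 0 0; 0.2 0 9.5 0 0; 0.2 0 9.5 0 0"}}

```text
time_s: 8.7
eef_pos: [438.4, 67.3, 49.1]
ee_rot: [0.0, -0.033, 0.999, -0.0]
force: [0.7, -0.1, 2.1]
grip_width: -0.002
```

>>> {"api": "step_arm", "payload": {"plan": "0 0 0.05 0 0; 0 0 0.1 0 0; 0 0 0.15 0 0; 0 0 0.2 0 0; 0 0 0.2 0 0"}}

```text
time_s: 9.2
eef_pos: [438.4, 67.3, 46.9]
ee_rot: [0.0, -0.033, 0.999, -0.0]
force: [1.1, 0.2, 3.0]
grip_width: 0.004
```

>>> {"api": "step_arm", "payload": {"plan": "0 0 0.05 0 0; 0 0 0.1 0 0; 0 0 0.15 0 0; 0 0 0.18 0 0; 0 0 0.18 0 0"}}

```text
time_s: 9.7
eef_pos: [438.5, 67.2, 45.5]
ee_rot: [0.001, -0.033, 0.999, -0.0]
force: [1.2, 1.1, 9.6]
grip_width: 0.004
```

The force is 9.6 N and the motion has stopped, so the key is on its stop. I'll hold briefly and then withdraw upward.

>>> {"api": "step_arm", "payload": {"plan": "0 0 0.03 0 0; 0 0 0.03 0 0; 0 0 0.03 0 0; 0 0 -0.5 0 0; 0 0 -1.5 0 0; 0 0 -4 0 0; 0 0 -8 0 0; 0 0 -12 0 0; 0 0 -12 0 0; 0 0 -12 0 0"}}

```text
time_s: 10.7
eef_pos: [437.8, 67.4, 165.2]
ee_rot: [0.0, -0.033, 0.999, -0.0]
force: [-0.6, 0.1, -1.2]
grip_width: 0.0
```

Run:
```python
from h import *
s=readout.sense(); print(s["eef_pos"],s["force"])
for n in ("scene","top","wrist"):
    p,d=cams.capture(n);ci=cams.camera_info(n)
    if n=="scene": cv2.imwrite("pics/e.png",cv2.resize(p[40:310,140:440,::-1],(750,600)))
    for t in ("lid","tare_key","dish","jar","weight","bur_block"):
        for q in spotter.regions_of(n,t)[:1]:
            P,u,v=cloud(n,d,ci,q["pixels"]);print(n,t,round(q["conf"],2),np.round(np.median(P,0),1))
```

```text
[437.77123069  67.35917075 165.21076014] [-0.6098736   0.14693619 -1.17907134]
scene lid 0.78 [580.8 103.8 104.3]
scene tare_key 0.47 [440.3  65.4  47.8]
scene jar 0.84 [519.5 253.7  57. ]
scene weight 0.85 [510.2 -37.4  25.2]
scene bur_block 0.89 [635.4 252.   27.3]
top lid 0.65 [584.7 108.9 104.6]
top jar 0.79 [514.1 254.8  57. ]
top bur_block 0.82 [624.  258.1  28.1]
wrist tare_key 0.66 [437.3  67.8  47.7]
wrist dish 0.48 [459.3 113.7  47.9]
wrist jar 0.89 [508.5 250.5  50.4]
wrist weight 0.87 [501.  -29.   25.2]
wrist bur_block 0.59 [593.9 268.7  14.3]
```

View pics/e.png

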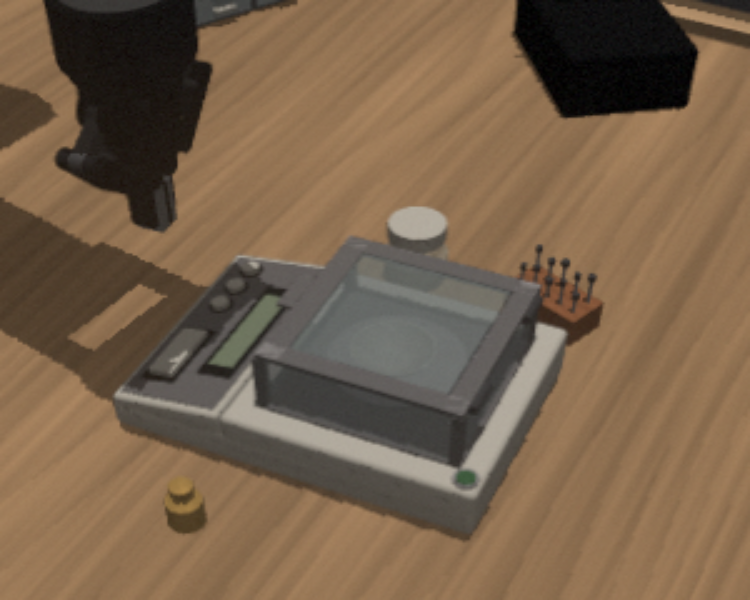

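The picture shows the lid shut and the tare key back up (47.7 mm, same as before the press). The jar, weight and bur block haven't moved, and the gripper is clear. I'll hand the job in.

```bash
python3 -c "
from rig import workorder; print(workorder.finish_job())"
```

```text
the job is handed in; nothing more can be done
None
```

I pushed the lid shut with closed fingertips, pressed the tare key to its stop, withdrew and handed the job in at about 11 s. Handing in gives no verdict.

**Lid:** it followed the fingertips down and stopped at 105.1 mm with 11.8 N on the tool. Depth images then showed it flat (slope about 0), and its upper face was still at about 104 mm after the tare press.

**Tare key:** it bottomed out at 9.6 N after about 3.5 mm of tip travel. After I withdrew 120 mm, the wrist camera put its top at 47.7 mm, the same height as before the press.

**Other things:** the weight stands where it began, and the bur block measures within a few millimetres of its first reading. The jar was not measured at the start, but it stands in the same place in the pictures. Nothing was near the other keys.

**Checks that failed or disagreed:**
- **Dish:** the detector did not find it under the shut lid; its one report, from the wrist camera, was a false hit on the keypad. I could not measure the dish at the end. The fingers never went below the lid there.
- **Wrist camera:** its positions for the weight and bur block differed from the fixed cameras. I put this down to partial views.
- **Force reading:** it showed about 1 N in free air at the end, which I took as sensor noise.

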